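# Unlock the self-closing reagent drawer and hold it open at the mark

## Task

Take the red key from its rest, push it fully down into the brass lock on top of the white reagent unit and turn it clockwise to its stop; leave it in the lock. Then pull the spring-return blue drawer out by its steel handle until the orange pointer is level with the green collar on the side rail, and finish while still holding the drawer there with the gripper, so that a colleague can take a vial. Do not shift the green collar or disturb the beaker, the amber bottle and the green carton.

Things in the scene. Friction and masses are not known exactly. Their poses are not given: they have to be found in the camera images.
- cabinet: White bench-top reagent unit, fixed, 200 deep (x) x 300 wide (y) x 100 mm high. Origin: middle of the lower edge of its front, on the bench. Its x axis points from the front into the unit, away from the robot; its z is up. A flat deck 100 mm above the bench covers it. A steel rail (8 mm thick, axis 85 mm above the bench) sticks out 135 mm from the front at y = +141 mm and ends in a grey post 92 mm high
- drawer: The blue-fronted drawer, 262 mm wide, that slides out along the unit's -x (at most 120 mm). Its axes are parallel to the unit's, and its origin coincides with the unit's origin while shut. A spring pulls it shut: 4 N when shut, rising by 50 N/m to about 8 N at 80 mm. It moves as one with its handle and pointer. The lock really bars it (about 1 mm of play) until the key is turned
- handle (a point): Centre of the drawer's steel bar pull: round bar 12 mm thick, lying along the unit's y, 116 mm between the axes of its two end legs, 85 mm above the bench (15 mm below the deck) and 44 mm out from the drawer's front face (38 mm free gap behind the bar; nothing in front or below). Axes as the unit's. It can be pinched from above with the fingers closing along the unit's x
- pointer (a point): Outer end of the small orange pointer (4 mm wide) on the top edge of the drawer's front, left end (+y); moves with the drawer. Axes as the unit's
- mark (a point): Middle of the top of the green collar (14 mm along the unit's x, 16 mm wide, 20 mm high) on the steel rail left of the drawer. The drawer is at the mark when the pointer and this point have the same x in the unit's frame; the drawer must then be 50 to 80 mm out. The collar slides on the rail if it is pushed with more than 5 N
- keyway (a point): Centre of the mouth of the key slot, on the top face of the brass lock cylinder (49 mm in diameter, top 104 mm above the bench, rim 0.5 mm higher, standing 4 mm out of the deck in a thin dark ring), 55 mm behind the unit's front and 100 mm right of its middle. The slot runs right through the 28 mm thick cylinder, is 8.4 mm wide along this point's x and 18.4 mm long along its y, with a 1.5 mm chamfer, and turns with the cylinder
- lock (a joint): Angle of the lock cylinder in rad: 0 locked (slot along the unit's y), grows clockwise seen from above to its stop at 1.31 (75 degrees). Stays where it is left (friction 0.08 N m)
- key_grip (a point): Centre of the key's red bow, a block 14 mm (this point's x) x 28 mm (y) x 48 mm (z). Under it is a steel blade 6 mm (x) x 16 mm (y) x 24 mm, with a tip stepped to 4 x 13 mm over the last 4 mm. z up while the key stands. The bow's underside is 24 mm and the blade's end 48 mm below this point. Seated in the lock, the underside of the bow rests on the cylinder (this point 24 mm above the keyway). Either way round (half a turn) fits. 60 g, may vary
- key_rest: Grey block 60 x 60 x 30 mm high, fixed to the bench, with a slot in which the key stands upright at the start, blade down, the underside of the bow resting on the block (key_grip 54 mm above the bench). Origin: centre of its underside
- beaker_mid (a point): Clear glass beaker, 64 mm in diameter, 85 mm high, half-way up. Leave alone
- amber_bottle_mid (a point): Small amber bottle, 52 mm in diameter, 100 mm high, half-way up. Leave alone
- carton_mid (a point): Green carton 100 x 120 x 70 mm high, half-way up. Leave alone
There are look-alikes about, which are no part of the job. There is more than one size of the part that bears key_grip; the job needs the largest.

How it is judged (in metres and radians):
On the way, in this order (a step that is already met when the one before it is completed fails the run):
1. the key is fully down in the lock (z of key_grip in the frame of keyway between 0.015 and 0.028 m and horizontal distance between key_grip and keyway below 0.006 m and angle between key_grip's own z axis and vertical below 0.15 rad and angle between the x axis of key_grip and the x axis of keyway, either way round below 0.35 rad), for 0.1 s.
2. the key has turned the lock clockwise to its stop (all of step 1 and value of joint lock above 1.05 rad), for 0.2 s.
At the end, for the whole second after the job is handed in: Key seated in the lock (within 4 mm), lock turned at least 1.05 rad; pointer within 7 mm of the collar middle along the rail; drawer still (under 10 mm/s), held by the fingers (over 2.5 N); collar within 5 mm, bystanders within 25 mm of their starts and upright (all of step 2 and x of pointer in the frame of mark between -0.007 and 0.007 m and linear speed of drawer below 0.01 m/s and contact force between the fingers and drawer above 2.5 N and distance of mark from where it was at the start of the episode below 0.005 m and not (distance of beaker_mid from where it was at the start of the episode above 0.025 m or angle between beaker_mid's own z axis and vertical above 0.35 rad) and not (distance of amber_bottle_mid from where it was at the start of the episode above 0.025 m or angle between amber_bottle_mid's own z axis and vertical above 0.35 rad) and not (distance of carton_mid from where it was at the start of the episode above 0.025 m or angle between carton_mid's own z axis and vertical above 0.35 rad)); the arm keeps its last pose, push and grip.
It fails at once if the beaker is shifted more than 25 mm or tipped (distance of beaker_mid from where it was at the start of the episode above 0.025 m or angle between beaker_mid's own z axis and vertical above 0.35 rad).
It fails at once if the amber bottle is shifted more than 25 mm or tipped (distance of amber_bottle_mid from where it was at the start of the episode above 0.025 m or angle between amber_bottle_mid's own z axis and vertical above 0.35 rad).
It fails at once if the carton is shifted more than 25 mm or tipped (distance of carton_mid from where it was at the start of the episode above 0.025 m or angle between carton_mid's own z axis and vertical above 0.35 rad).
It fails at once if the green collar is pushed along its rail by more than 5 mm (distance of mark from where it was at the start of the episode above 0.005 m).
It also fails if it takes over 61 s, if anything falls off the work surface, if the arm or the gripper's body presses on something with over 40 N, if the wrist force passes 120 N, or if a joint passes its speed limit or range.

## Robot

A 6-joint arm with a two-finger parallel gripper is mounted at the origin on the work surface. World frame = base frame: x ahead of the robot, y to its left, z up, the work surface at z = 0. Lengths are in m, angles in degrees, forces in N, time in s.
With the tool pointing down it reaches from about 0.4 to 0.825 m from the base axis. Payload 7 kg.
Tool frame: the origin (TCP) lies between the finger pads; the fingertips stand 19 mm ahead of it and the grasp point (between the pads) is the TCP (r.tip_extent is the distance from the TCP to the fingertips, in m); z points along the fingers, y is the direction in which the jaws open and shut (so a half turn about z gives the same grasp; the last joint's range is limited). The gripper opens to 88 mm and grips with 3 to 60 N. Pads are 19 mm wide; open, the fingers measure 130 mm over their backs; the gripper's body (78 mm by 193 mm) begins 47 mm behind the grasp point.
Start: joints at [-52.248, 20.546, 0.682, 0, -70.136, -16.507], TCP at [0.245, -0.629, 0.246] pointing down, gripper open.
Joint ranges: [-176.03, 176.03], [-82.01, 121.73], [-58.28, 71.71], [-173.87, 95.51], [-174.79, -0.11], [-173.66, 173.66]. Speed limits (degrees/s): [136.94, 136.94, 172.46, 180, 180, 180].

## Interface

Orientations are given as [roll, pitch, yaw] about the fixed x, y, z axes, in that order (R = Rz(yaw) Ry(pitch) Rx(roll)).
In Python, from plant import r, capture, workorder, spotter gives the robot as it stands.
- The arm moves only by the tool step_arm, never from a script. Its argument "motion" is a list of rows, each a list of 5 numbers: the finger opening in m, from 0 to 0.0876, then the shift along the tool's x, y, z in m, then the turn about the tool's z in rad. In form: [[grip, dx, dy, dz, roll], ...]. A call has 1 to 5 rows; each row is the pose to reach, as a shift and turn from the pose commanded when the call began, along the tool's axes at that moment; what a row does not reach only later rows make up. A row lasts 1/8 s, in which the tool goes at most 62.5 mm and 10.7 degrees, less where a joint would pass 70% of its speed; a pose out of reach is approached as far as the arm can. A call with a gripper value outside its range is refused whole. The fingers move at their own pace and stop on an object; "newtons" is the grip in N (left out, the last holds). Time passes only in rows, so rows that repeat a pose let the fingers close. It gives the time, the measured TCP pose, the force and the opening at its end, in the units of the state.
- r.get_state(): the state, without advancing time (a new reading comes with each control period).
- capture(name): name is "side" or "top" or "wrist"; returns a dict with "image" (420x560x3 uint8, red, green, blue), "z_map" (420x560 float32, m along the optical axis (not along the pixel's ray), 0 where there is no reading), "fx", "fy", "cx", "cy" (pixels), "D" ([k1, k2, p1, p2, k3] as OpenCV has them; the pictures are not rectified), "pose" (4x4, takes a point from camera to world coordinates). Camera axes: x right, y down, z forward; pixel columns grow to the right and rows downward; lengths in m; the calibration is good to about 2 mm. A picture is of the moment at which its call begins.
- workorder.close_job(): hands the job in, once; it reports no verdict.
Trained networks look in the newest picture that a camera, given by its name, has taken for a name from the list of things; names that differ only in an ending like _2 or _b are one class to them, and where a whole thing is asked for, a point or a joint stands for the part that bears it (a point fixed in the world has none). Each returns a list of dicts, best first, with "p" (0 to 1); they miss things now and then, are a little off and sometimes report something else, mostly with a low value. They report only what shows in the picture. A call takes as long as a camera call. They do not tell look-alikes from the thing itself.
- spotter.regions_of(camera, label): "mask" (420x560 bool, what is visible of it).
- spotter.tip_of(camera, label): "location" ([x, y, z] in m, in world coordinates, good to about 4 mm: a listed point, or the origin of a listed thing).
The state is a dict: "time_s": time; "joints": joint angles; "qd": joint speeds; "joint_torque": joint torques, N m; "tcp_pos": TCP position; "eef_rot": TCP orientation; "contact_force": force on the tool from outside, world axes, zero at the start; "moment": the same for the moment, N m; "gripper_width": finger opening in m.
Only numpy, scipy, OpenCV 4.12 (cv2) and the standard library are available. Lean on these libraries where they do the work, as an engineer would, in place of code of your own. Each camera call takes 0.05 s, during which the arm holds its last target.

## Working session

There is one attempt and no reset: what is moved stays moved. The work goes in short steps, Python scripts to look and compute and a tool call to move; the robot and the scene stay as the last step left them, time stands still between calls to the robot, and variables do not carry over. Pictures are saved under pics/ and viewed, and the job is handed in when it is done.

Besides the shell and the picture viewer there is one more tool, called after "Call:" in YAML: its name, and indented under it one key for each argument. step_arm: Moves the arm, as the interface text tells. Its arguments: {"type":"object","properties":{"motion":{"type":"array","items":{"type":"array","items":{"type":"number"}}},"newtons":{"type":"number"}},"required":["motion"]}

```bash
ls; mkdir -p pics
cat > h.py <<'E'
import numpy as np, cv2
from plant import r, capture, workorder, spotter
def save(c,name,crop=None,scale=1):
    im=c["image"]
    if crop: im=im[crop[1]:crop[3],crop[0]:crop[2]]
    im=cv2.resize(im,None,fx=scale,fy=scale,interpolation=cv2.INTER_CUBIC)
    cv2.imwrite("pics/"+name,im[:,:,::-1])
def world(c,u,v,z=None):
    K=np.array([[c["fx"],0,c["cx"]],[0,c["fy"],c["cy"]],[0,0,1]])
    n=cv2.undistortPoints(np.array([[[u,v]]],float),K,np.array(c["D"],float))[0,0]
    T=np.array(c["pose"]); 
    if z is None:
        d=float(c["z_map"][int(round(v)),int(round(u))]); p=np.array([n[0]*d,n[1]*d,d])
        return T[:3,:3]@p+T[:3,3]
    d=T[:3,:3]@np.array([n[0],n[1],1]); o=T[:3,3]
    return o+d*(z-o[2])/d[2]
def proj(c,P):
    K=np.array([[c["fx"],0,c["cx"]],[0,c["fy"],c["cy"]],[0,0,1]])
    T=np.linalg.inv(np.array(c["pose"])); P=np.atleast_2d(P).astype(float)
    rv,_=cv2.Rodrigues(T[:3,:3])
    return cv2.projectPoints(P,rv,T[:3,3],K,np.array(c["D"],float))[0][:,0]
E
python3 - <<'E'
from h import *
np.set_printoptions(precision=4,suppress=True)
print(r.get_state())
for n in ["side","top","wrist"]:
    c=capture(n); save(c,n+"0.png"); print(n,c["pose"],c["fx"])
    for l in ["cabinet","drawer","handle","pointer","mark","keyway","key_grip","key_rest","beaker_mid","amber_bottle_mid","carton_mid"]:
        try: print(l,[(np.round(d["location"],3).tolist(),round(d["p"],2)) for d in spotter.tip_of(n,l)])
        except Exception as e: print(l,e)
E
```

```text
pics
{'time_s': 0.0, 'joints': array([-52.246 ,  20.5914,   0.6355,  -0.019 , -70.1349, -16.5081]), 'qd': array([ 0.0198,  0.0827,  0.0307,  0.0169, -0.095 , -0.0355]), 'joint_torque': array([ -0.    , -58.2711,  29.3047,   6.997 ,   0.0069,  -0.0001]), 'tcp_pos': array([ 0.2444, -0.6287,  0.2446]), 'eef_rot': array([ 179.9079,   -0.0087, -158.7606]), 'contact_force': array([-0.6632,  0.5117,  0.6071]), 'moment': array([ 0.0489,  0.0279, -0.0151]), 'gripper_width': 0.08775579883362551}
side [[-0.9571 -0.1734  0.2323  0.2555]
 [-0.2896  0.5359 -0.793   1.0189]
 [ 0.013  -0.8263 -0.5631  0.8478]
 [ 0.      0.      0.      1.    ]] 495.1982399550812
cabinet [([0.615, -0.017, -0.001], 0.56)]
drawer [([0.614, -0.021, -0.003], 0.8)]
handle [([0.554, 0.003, 0.085], 0.83), ([0.659, -0.119, 0.1], 0.27)]
pointer [([0.608, 0.112, 0.094], 0.62), ([0.612, -0.016, 0.0], 0.59)]
mark [([0.533, 0.128, 0.096], 0.41), ([0.612, -0.016, -0.0], 0.35)]
keyway [([0.662, -0.115, 0.1], 0.44), ([0.538, 0.13, 0.094], 0.23)]
key_grip [([0.478, 0.332, 0.052], 0.78), ([0.386, 0.35, 0.038], 0.75), ([0.553, 0.0, 0.0
[... 529 characters left out ...]
.095], 0.66), ([0.661, -0.116, 0.101], 0.43)]
mark []
keyway [([0.665, -0.117, 0.102], 0.54), ([0.609, 0.118, 0.094], 0.46)]
key_grip [([0.478, 0.335, 0.054], 0.64), ([0.39, 0.349, 0.036], 0.5), ([0.561, 0.332, 0.037], 0.41)]
key_rest [([0.476, 0.332, 0.003], 0.64)]
beaker_mid [([0.486, -0.308, 0.043], 0.73)]
amber_bottle_mid [([0.669, 0.383, 0.047], 0.6)]
carton_mid [([0.658, -0.416, 0.032], 0.72)]
wrist [[-0.363   0.8941  0.2622  0.1733]
 [ 0.9318  0.3486  0.1013 -0.6555]
 [-0.0008  0.2811 -0.9597  0.385 ]
 [ 0.      0.      0.      1.    ]] 350.16225806281136
cabinet []
drawer []
handle []
pointer []
mark []
keyway []
key_grip []
key_rest []
beaker_mid []
amber_bottle_mid []
carton_mid []
```

View pics/side0.png

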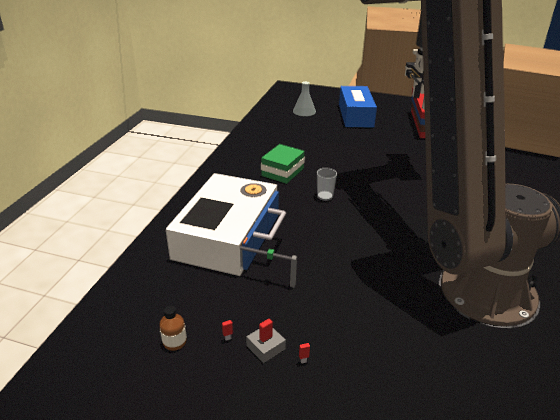

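View pics/top0.png

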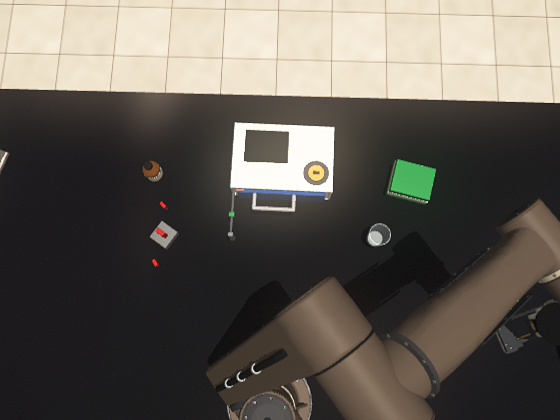

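The side view shows three red candidates: (228,330) small and loose, (266,332) standing in the grey rest, and (304,352) small and loose. The matching top-view pixels are (164,205), (162,233) and (155,263). The one in the rest is at z≈54 mm, which fits the description. I'll check it in a close crop and measure the yaws.

Run:
```python
from h import *
np.set_printoptions(precision=4,suppress=True)
c=capture("side"); save(c,"s1.png",(200,300,340,380),5)
t=capture("top"); save(t,"t1.png",(130,180,200,280),6); 
# heights of red blobs
for n,c in (("side",c),("top",t)):
  im=c["image"].astype(int); m=((im[...,0]>110)&(im[...,1]<60)&(im[...,2]<60)).astype(np.uint8)
  k,l,s,ce=cv2.connectedComponentsWithStats(m)
  for i in range(1,k):
    if s[i,4]<12: continue
    vs,us=np.where(l==i); P=np.array([world(c,u,v) for u,v in zip(us,vs)])
    print(n,ce[i],s[i,4],P.mean(0),"zmin/max",P[:,2].min(),P[:,2].max())
# deck: all pixels with z 0.095..0.103 near cabinet in top
H,W=t["z_map"].shape
vs,us=np.mgrid[110:215,220:350]; 
P=np.array([world(t,u,v) for u,v in zip(us.ravel(),vs.ravel())])
im=t["image"][vs.ravel(),us.ravel()].astype(int)
m=(abs(P[:,2]-.1)<.006)&(im.min(1)>150)
Q=P[m]; print(len(Q),Q.min(0),Q.max(0)); rc=cv2.minAreaRect(Q[:,:2].astype(np.float32)*1000); print(rc, cv2.boxPoints(rc))
```

```text
side [420.8261 102.3696] 46 [ 0.2406 -0.8748  0.1372] zmin/max 0.10817175416380398 0.847845214066052
side [265.5946 323.3784] 37 [0.4783 0.3341 0.0763] zmin/max 0.0008278208283384325 0.0819879488164279
side [226.9583 322.8333] 24 [0.5655 0.3352 0.0507] zmin/max 0.0033690303576580094 0.05856436005849408
top [162.2105 204.2632] 19 [0.5643 0.3399 0.0482] zmin/max 0.0005340839825065391 0.059602361040240304
top [159.75 231.75] 36 [0.476  0.3349 0.075 ] zmin/max 0.02460541216735712 0.08320124229777126
top [154.3 262.4] 20 [0.3888 0.3514 0.0445] zmin/max -0.0020626572817386 0.06070057234833892
4275 [ 0.5482 -0.1691  0.094 ] [0.8116 0.1334 0.106 ]
((677.6358032226562, -18.272598266601562), (300.5225524902344, 261.34869384765625), 88.63096618652344) [[ 543.4088 -165.3689]
 [ 804.6828 -171.613 ]
 [ 811.8629  128.8237]
 [ 550.5888  135.0678]]
```

Run:
```python
from h import *
t=capture("top"); save(t,"t2.png",(220,115,350,250),5)
```

```text
(no output)
```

View pics/s1.png

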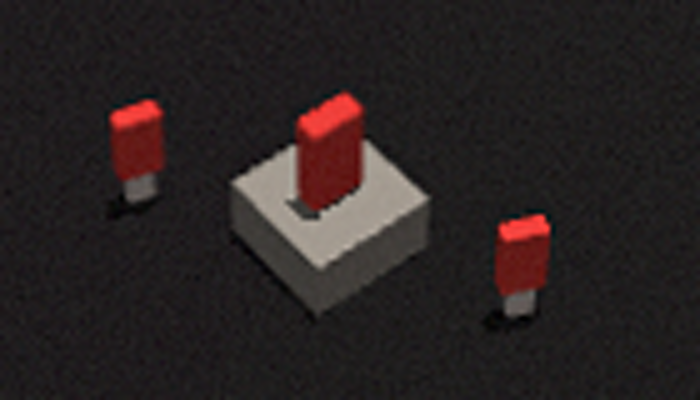

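View pics/t1.png

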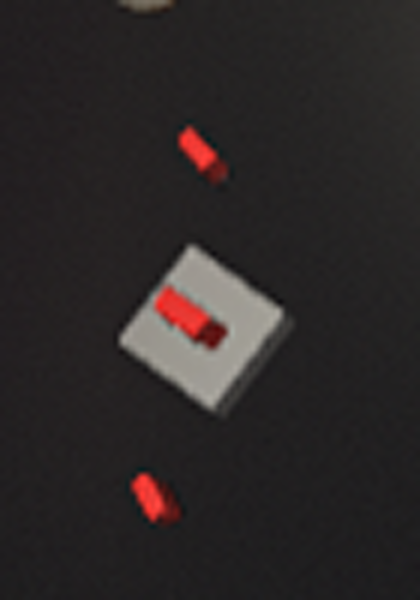

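View pics/t2.png

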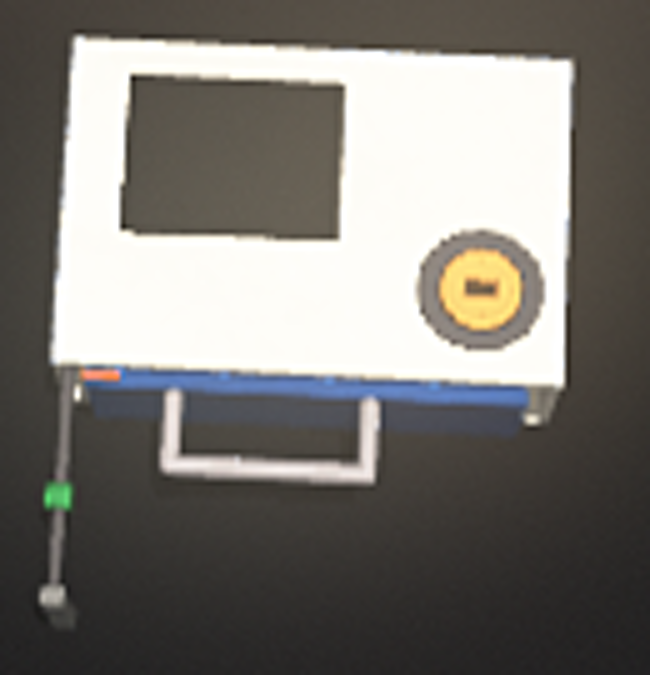

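The crops confirm it: the key in the rest, at (266,332) side and (162,233) top, is the largest. The other two are smaller. Next I'll compute the unit pose and key yaw.

Run:
```python
from h import *
from scipy.optimize import least_squares
np.set_printoptions(precision=4,suppress=True)
t=capture("top")
px=np.array([[52,362],[562,385],[77,37],[572,62]])/5+[219.6,114.6]
for p in px: print(world(t,*p,z=.1))
M=np.array([[0,150,.1e3],[0,-150,100],[200,150,100],[200,-150,100]])/1000
def W(q,M):
    c,s=np.cos(q[2]),np.sin(q[2]); return np.c_[q[0]+c*M[:,0]-s*M[:,1],q[1]+s*M[:,0]+c*M[:,1],M[:,2]]
f=least_squares(lambda q:(proj(t,W(q,M))-px).ravel(),[.61,-.016,0]); q=f.x
print("unit",q[:2],np.degrees(q[2]),"res",f.fun)
print("keyway",W(q,np.array([[.055,-.1,.104]])))
for n,p,z in (("lockc",[481,288],.104),("collar",[58,496],.095),("handle L",[171,468],.085),("handle R",[368,474],.085),("pointer",[83,375],.1),("pointer r",[120,375],.1)):
    w=world(t,*(np.array(p)/5+[219.6,114.6]),z=z); d=w[:2]-q[:2]; c,s=np.cos(q[2]),np.sin(q[2]); print(n,w,"unit frame",c*d[0]+s*d[1],-s*d[0]+c*d[1])
pr=np.array([[193,245],[287,315],[215,412],[120,340]])/6+[129.6,179.6]
R=np.array([world(t,*p,z=.03) for p in pr]); print("rest",R.mean(0)); e=np.diff(np.r_[R,R[:1]],axis=0); print(np.degrees(np.arctan2(e[:,1],e[:,0])),np.linalg.norm(e,axis=1))
pk=np.array([[168,287],[214,315],[200,340],[154,306]])/6+[129.6,179.6]
R=np.array([world(t,*p,z=.078) for p in pk]); print("key",R.mean(0)); e=np.diff(np.r_[R,R[:1]],axis=0); print(np.degrees(np.arctan2(e[:,1],e[:,0])),np.linalg.norm(e,axis=1))
```

```text
[0.6105 0.1326 0.1   ]
[ 0.6048 -0.1663  0.1   ]
[0.8125 0.127  0.1   ]
[ 0.8045 -0.171   0.1   ]
unit [ 0.6081 -0.0171] -1.352006218682525 res [-0.0827 -0.3817  0.2365  0.0904 -0.4186  0.2639  0.2591  0.0219]
keyway [[ 0.6607 -0.1183  0.104 ]]
lockc [ 0.6612 -0.1179  0.104 ] unit frame 0.055467208756426176 -0.09960401038142104
collar [0.5315 0.1259 0.095 ] unit frame -0.07994163745334777 0.14109292558025807
handle L [0.5521 0.0613 0.085 ] unit frame -0.057859990499080985 0.07699009113400311
handle R [ 0.5517 -0.0544  0.085 ] unit frame -0.055537518183608005 -0.03868606745770678
pointer [0.6031 0.1141 0.1   ] unit frame -0.008045520830541964 0.13098106013209265
pointer r [0.6037 0.0924 0.1   ] unit frame -0.006940703404028272 0.10932749137862799
rest [0.4759 0.3334 0.03  ]
[-124.5872  146.7953   55.2197  -33.8394] [0.0607 0.0598 0.0613 0.0596]
key [0.4761 0.3327 0.078 ]
[-119.3332  154.5674   55.7732  -32.6537] [0.0269 0.0138 0.0286 0.0114]
```

```bash
cat >> h.py <<'E'
np.set_printoptions(precision=4,suppress=True)
def mv(p,yaw,frm=None,fy=None):
    s=r.get_state()
    if frm is None:
        from scipy.spatial.transform import Rotation as Ro
        frm=s["tcp_pos"]; R=Ro.from_euler("xyz",s["eef_rot"],degrees=True).as_matrix(); 
    else:
        from scipy.spatial.transform import Rotation as Ro
        R=Ro.from_euler("xyz",[180,0,fy],degrees=True).as_matrix()
    y0=np.degrees(np.arctan2(R[1,0],R[0,0]))
    d=R.T@(np.array(p)-frm); dy=(yaw-y0+180)%360-180
    print("d",np.round(d,4),"roll",round(-np.radians(dy),4),"from",frm,y0); return d
E
python3 - <<'E'
from h import *
mv([.5,-.1,.28],-158.8); mv([.4,.28,.28],-124,[.5,-.1,.28],-158.8)
E
```

```text
d [-0.4298  0.4006 -0.0344] roll 0.0008 from [ 0.2446 -0.6291  0.2456] -158.75526242694264
d [-0.0442  0.3904  0.    ] roll -0.6074 from [0.5, -0.1, 0.28] -158.8
```

Call:
step_arm:
  motion:
    - [0.0876,-0.043,0.04,-0.034,0]
    - [0.0876,-0.086,0.08,-0.034,0]
    - [0.0876,-0.129,0.12,-0.034,0]
    - [0.0876,-0.172,0.16,-0.034,0]
    - [0.0876,-0.215,0.2,-0.034,0]

```text
time_s: 2.62
tcp_pos: [0.3731, -0.3631, 0.2799]
eef_rot: [-180.0, 0.0, -158.8]
contact_force: [1.0, 0.6, -0.1]
gripper_width: 0.0876
```

Call:
step_arm:
  motion:
    - [0.0876,-0.043,0.04,0,0]
    - [0.0876,-0.086,0.08,0,0]
    - [0.0876,-0.129,0.12,0,0]
    - [0.0876,-0.172,0.16,0,0]
    - [0.0876,-0.215,0.2,0,0]

```text
time_s: 3.25
tcp_pos: [0.501, -0.0986, 0.2801]
eef_rot: [-180.0, 0.1, -158.7]
contact_force: [2.2, -1.8, 0.6]
gripper_width: 0.0879
```

Run:
```python
from h import *
print(r.get_state()["joints"],r.get_state()["time_s"])
mv([.4,.27,.28],-124)
```

```text
[ 10.9386   3.5939 -16.6154   0.0089 -69.7292 -79.6797] 3.25
d [-0.0396  0.3801 -0.    ] roll -0.6063 from [ 0.501  -0.0986  0.2801] -158.73796300837586
```

Call:
step_arm:
  motion:
    - [0.0876,-0.01,0.06,0,-0.121]
    - [0.0876,-0.02,0.12,0,-0.242]
    - [0.0876,-0.03,0.18,0,-0.363]
    - [0.0876,-0.04,0.24,0,-0.484]
    - [0.0876,-0.05,0.3,0,-0.606]

```text
time_s: 3.88
tcp_pos: [0.4375, 0.1992, 0.2801]
eef_rot: [-180.0, 0.1, -123.8]
contact_force: [0.5, 0.1, -0.7]
gripper_width: 0.0879
```

Run:
```python
from h import *
mv([.476,.333,.22],-124)
```

```text
d [-0.1326  0.0425  0.0603] roll 0.0037 from [0.4375 0.1992 0.2801] -123.78696801323656
```

Call:
step_arm:
  motion:
    - [0.0876,-0.045,0.014,0.02,0.004]
    - [0.0876,-0.09,0.029,0.04,0.004]
    - [0.0876,-0.133,0.0425,0.06,0.004]
    - [0.0876,-0.133,0.0425,0.06,0.004]

```text
time_s: 4.38
tcp_pos: [0.4773, 0.3331, 0.2169]
eef_rot: [180.0, -0.2, -124.2]
contact_force: [-0.8, -0.8, 0.7]
gripper_width: 0.0877
```

Run:
```python
from h import *
c=capture("wrist"); save(c,"w1.png")
for l in ["key_grip","key_rest"]: print(l,[(d["location"],d["p"]) for d in spotter.tip_of("wrist",l)])
```

```text
key_grip [([0.4771, 0.3304, 0.0539], 0.78), ([0.3911, 0.3515, 0.0361], 0.73), ([0.5607, 0.3375, 0.0337], 0.65)]
key_rest [([0.4759, 0.3343, 0.0017], 0.97)]
```

View pics/w1.png

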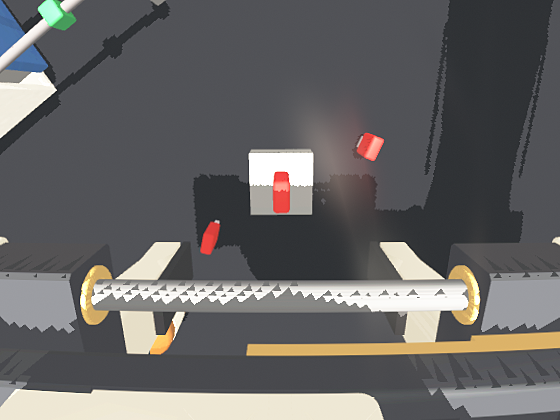

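Wrist view: the target key stands in its rest at (281,190), aligned with the jaws. The small decoys are at (210,237) and (370,147). I'll refine its position.

Run:
```python
from h import *
c=capture("wrist"); im=c["image"].astype(int)
save(c,"w1c.png",(235,140,330,225),6)
m=(im[...,0]>130)&(im[...,1]<110)&(im[...,2]<110); m[:,:240]=0;m[:,320:]=0
vs,us=np.where(m); P=np.array([world(c,u,v) for u,v in zip(us,vs)]); 
print(P[:,2].min(),P[:,2].max()); T=P[P[:,2]>.074]; print(len(T),T.mean(0),cv2.minAreaRect(T[:,:2].astype(np.float32)*1000))
print(us.min(),us.max(),vs.min(),vs.max())
e=[world(c,u,v,z=.03) for u,v in ((249,152),(248.5,214),(312.5,152),(312.5,214))]; 
for a,b in((0,1),(2,3)): d=e[b]-e[a]; print(np.degrees(np.arctan2(d[1],d[0])),np.linalg.norm(d))
print(np.mean(e,0))
g=world(c,281.5,180,z=.078); print(g)
mv([.4765,.3325,.1],-124)
```

```text
0.030557070688342014 0.35916971584798224
386 [0.4775 0.3367 0.0786] ((458.365478515625, 308.2041931152344), (91.4419937133789, 12.7274808883667), 56.13469314575195)
275 290 172 212
53.95081591745782 0.06147006281592139
57.25344186898511 0.06145197343231966
[0.4774 0.334  0.03  ]
[0.4688 0.3224 0.078 ]
d [-0.0008  0.0019  0.1202] roll -0.0049 from [0.4775 0.3307 0.2202] -124.27929970477948
```

View pics/w1c.png

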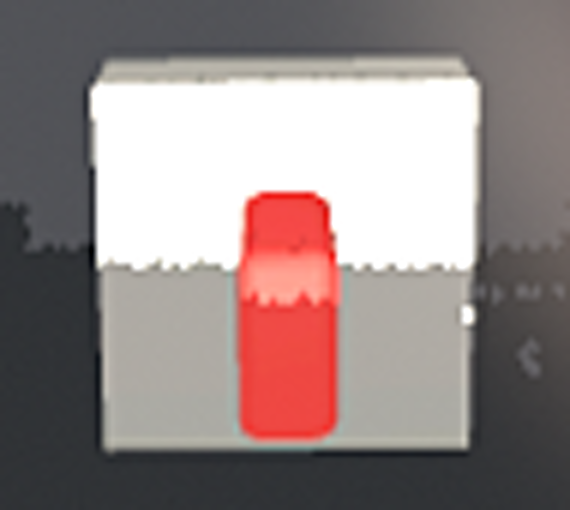

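Run:
```python
from h import *
c=capture("wrist")
print(world(c,282.5,197,z=.078))
mv([.477,.334,.064],-124.4)
```

```text
[0.4764 0.3349 0.078 ]
d [-0.0022  0.0024  0.1565] roll 0.0018 from [0.4776 0.3306 0.2205] -124.29451793112652
```

Call:
step_arm:
  motion:
    - [0.05,-0.003,0.002,0.04,0.002]
    - [0.05,-0.003,0.002,0.08,0.002]
    - [0.05,-0.003,0.002,0.105,0.002]
    - [0.05,-0.003,0.002,0.11,0.002]

```text
time_s: 5.12
tcp_pos: [0.4772, 0.3336, 0.109]
eef_rot: [180.0, -0.1, -124.4]
contact_force: [0.5, -0.8, -0.2]
gripper_width: 0.0536
```

Run:
```python
from h import *
c=capture("wrist"); save(c,"w2.png")
mv([.477,.334,.064],-124.4)
```

```text
d [0.0004 0.0003 0.0455] roll -0.0002 from [0.4775 0.3341 0.1095] -124.41215276760363
```

View pics/w2.png

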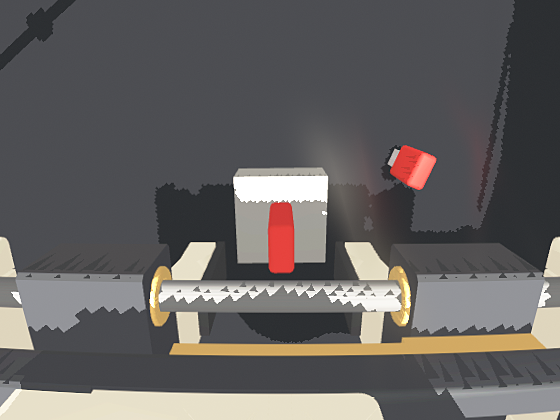

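The key at (281,240) is centred between the fingers at (190,…) and (370,…). Now I'll descend and grip.

Call:
step_arm:
  motion:
    - [0.05,0,0,0.03,0]
    - [0.05,0,0,0.0455,0]
    - [0.05,0,0,0.0455,0]

```text
time_s: 5.55
tcp_pos: [0.4775, 0.3345, 0.064]
eef_rot: [-180.0, -0.1, -124.4]
contact_force: [-0.7, 0.4, 0.3]
gripper_width: 0.0501
```

Call:
step_arm:
  motion:
    - [0.005,0,0,0,0]
    - [0.005,0,0,0,0]
    - [0.005,0,0,0,0]
    - [0.005,0,0,0,0]
    - [0.005,0,0,0,0]
  newtons: 40

```text
time_s: 6.18
tcp_pos: [0.4776, 0.335, 0.0643]
eef_rot: [-180.0, 0.0, -124.4]
contact_force: [-1.1, -0.3, 2.6]
gripper_width: 0.0137
```

Call:
step_arm:
  motion:
    - [0.005,0,0,-0.02,0]
    - [0.005,0,0,-0.05,0]
    - [0.005,0,0,-0.1,0]
    - [0.005,0,0,-0.156,0]

```text
time_s: 6.68
tcp_pos: [0.4771, 0.3343, 0.2208]
eef_rot: [180.0, -0.1, -124.4]
contact_force: [0.7, 1.2, 0.0]
gripper_width: 0.0135
```

Run:
```python
from h import *
c=capture("wrist"); save(c,"w3.png")
mv([.661,-.118,.22],-91.35)
mv([.55,.1,.22],-108)
```

```text
d [ 0.2737 -0.4055  0.0086] roll -0.575 from [0.4801 0.3365 0.2298] -124.29456489839005
d [ 0.1561 -0.191   0.009 ] roll -0.2844 from [0.4801 0.3365 0.2298] -124.29456489839005
```

View pics/w3.png

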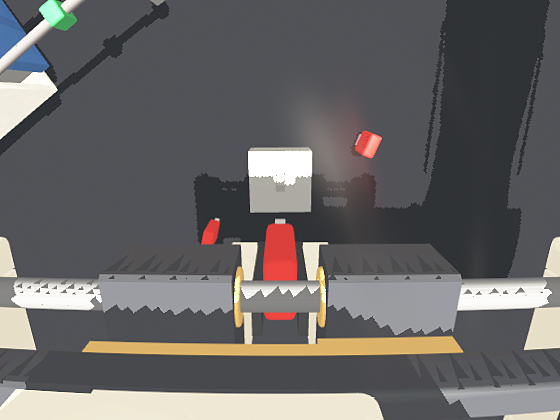

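Call:
step_arm:
  motion:
    - [0.005,0.048,-0.067,0,-0.096]
    - [0.005,0.09,-0.13,0,-0.19]
    - [0.005,0.132,-0.195,0,-0.285]
    - [0.005,0.175,-0.26,0,-0.38]
    - [0.005,0.215,-0.32,0,-0.47]

```text
time_s: 7.35
tcp_pos: [0.5932, 0.0426, 0.22]
eef_rot: [-180.0, 0.0, -97.3]
contact_force: [1.0, 0.6, -0.3]
gripper_width: 0.0135
```

Run:
```python
from h import *
mv([.661,-.118,.22],-91.35)
```

```text
d [ 0.1507 -0.0875 -0.    ] roll -0.1031 from [0.5932 0.0426 0.22  ] -97.25521249274082
```

Call:
step_arm:
  motion:
    - [0.005,0.05,-0.022,0,-0.026]
    - [0.005,0.1,-0.044,0,-0.052]
    - [0.005,0.15,-0.066,0,-0.078]
    - [0.005,0.2,-0.082,0,-0.103]
    - [0.005,0.2,-0.082,0,-0.103]

```text
time_s: 7.98
tcp_pos: [0.6479, -0.168, 0.2188]
eef_rot: [179.9, -0.0, -91.8]
contact_force: [0.0, 0.7, -1.1]
gripper_width: 0.0136
```

Run:
```python
from h import *
c=capture("wrist"); save(c,"w4.png",None,1.4)
for l in ["keyway","key_grip","handle","pointer","mark"]: print(l,[(d["location"],d["p"]) for d in spotter.tip_of("wrist",l)])
mv([.661,-.118,.22],-91.35)
```

```text
keyway []
key_grip [([0.6473, -0.1699, 0.211], 0.62)]
handle []
pointer []
mark []
d [-0.0457 -0.0116  0.0002] roll -0.0021 from [ 0.6482 -0.1634  0.2202] -91.47017499211458
```

View pics/w4.png

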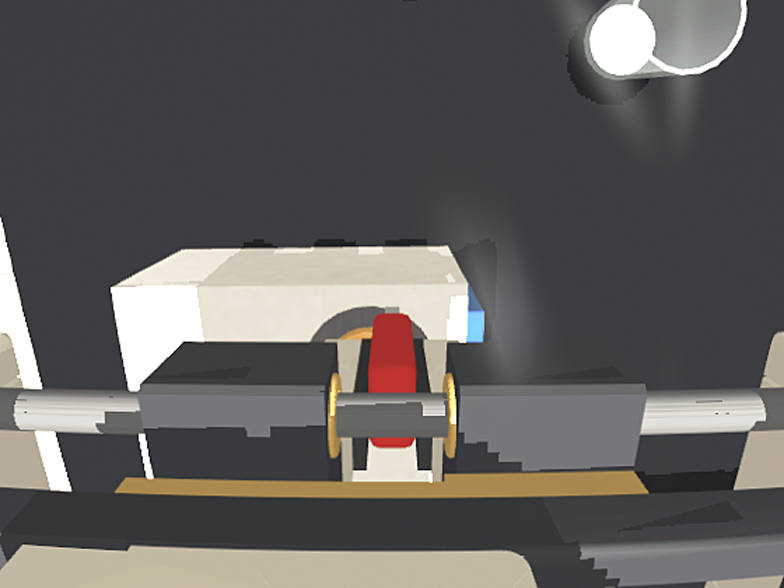

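The picture has up = −y, so the lock is hidden behind the key. I'll move the TCP to the +y side of the lock.

Call:
step_arm:
  motion:
    - [0.005,-0.05,-0.013,0,0]
    - [0.005,-0.098,-0.013,0,0]
    - [0.005,-0.098,-0.013,0,0]
    - [0.005,-0.098,-0.013,0,0]

```text
time_s: 8.78
tcp_pos: [0.6638, -0.0658, 0.2203]
eef_rot: [-180.0, -0.0, -91.4]
contact_force: [-0.5, -0.7, -0.9]
gripper_width: 0.0144
```

Run:
```python
from h import *
c=capture("wrist"); save(c,"w5.png",None,1.4); save(c,"w5c.png",(200,130,370,270),4.5)
for l in ["keyway","key_grip"]: print(l,[(d["location"],d["p"]) for d in spotter.tip_of("wrist",l)])
mv([.661,-.118,.22],-91.35)
```

```text
keyway [([0.6602, -0.1145, 0.1018], 0.59)]
key_grip [([0.663, -0.0651, 0.209], 0.68)]
d [0.0507 0.0013 0.0002] roll -0.0039 from [ 0.6637 -0.0674  0.2202] -91.5748162485159
```

View pics/w5.png

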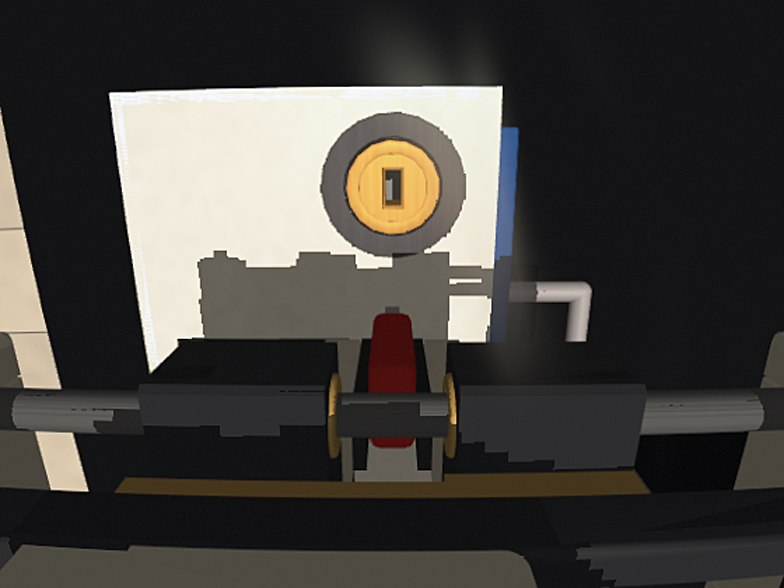

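View pics/w5c.png

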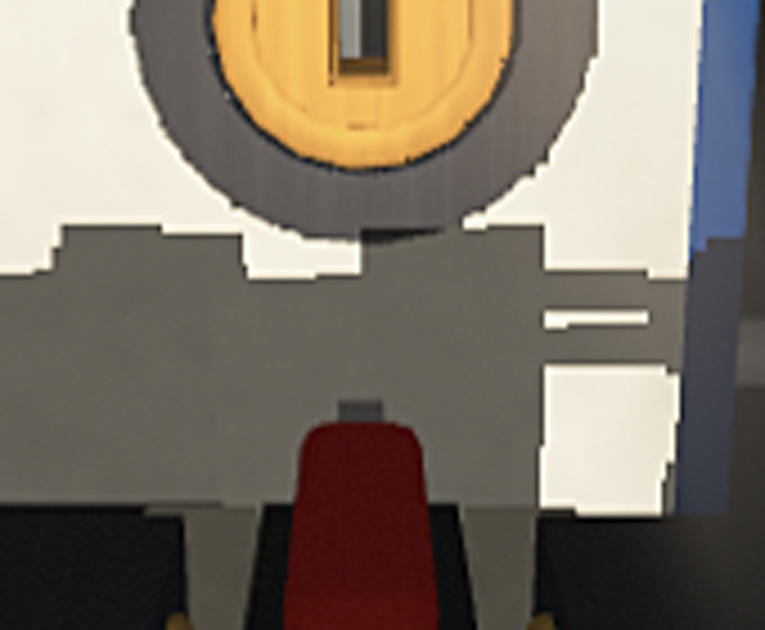

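Run:
```python
from h import *
c=capture("wrist"); s=r.get_state(); im=c["image"].astype(int)
# brass cylinder ellipse
m=((im[...,0]>140)&(im[...,2]<130)&(im[...,0]-im[...,2]>60)); m[:, :230]=0; m[:,330:]=0; m[:90]=0; m[175:]=0
cn,_=cv2.findContours(m.astype(np.uint8),cv2.RETR_EXTERNAL,cv2.CHAIN_APPROX_NONE); k=max(cn,key=cv2.contourArea); el=cv2.fitEllipse(k); print(el)
hull=np.array([world(c,u,v,z=.104) for u,v in k[:,0]]); print("circle",cv2.minEnclosingCircle(hull[:,:2].astype(np.float32)*1000), "ellipse",cv2.fitEllipse(hull[:,:2].astype(np.float32)*1000))
save(c,"w6c.png",(240,85,325,180),8)
y=np.radians(-91.4); X=np.array([np.cos(y),np.sin(y)]); Y=np.array([np.sin(y),-np.cos(y)]); t=s["tcp_pos"]; print(t,s["eef_rot"])
for n,p,z in (("tip",(280.3,219.2),t[2]-.058),("bow bottom",(280.1,223.8),t[2]-.034)):
    w=world(c,*p,z=z); d=w[:2]-t[:2]; print(n,w,"tool x,y",d@X,d@Y)
```

```text
((279.92291259765625, 135.4044189453125), (65.09510040283203, 66.18939208984375), 0.6681435108184814)
circle ((661.7362060546875, -117.02119445800781), 24.204059600830078) ellipse ((661.76025390625, -117.1122817993164), (47.04231262207031, 47.456092834472656), 178.2429656982422)
[ 0.6637 -0.0676  0.2202] [-179.9943   -0.0003  -91.5948]
tip [ 0.6627 -0.0739  0.1622] tool x,y 0.0063057947972847035 0.0008696467501936111
bow bottom [ 0.6627 -0.0796  0.1862] tool x,y 0.012049710687479396 0.0007479375893049111
```

View pics/w6c.png

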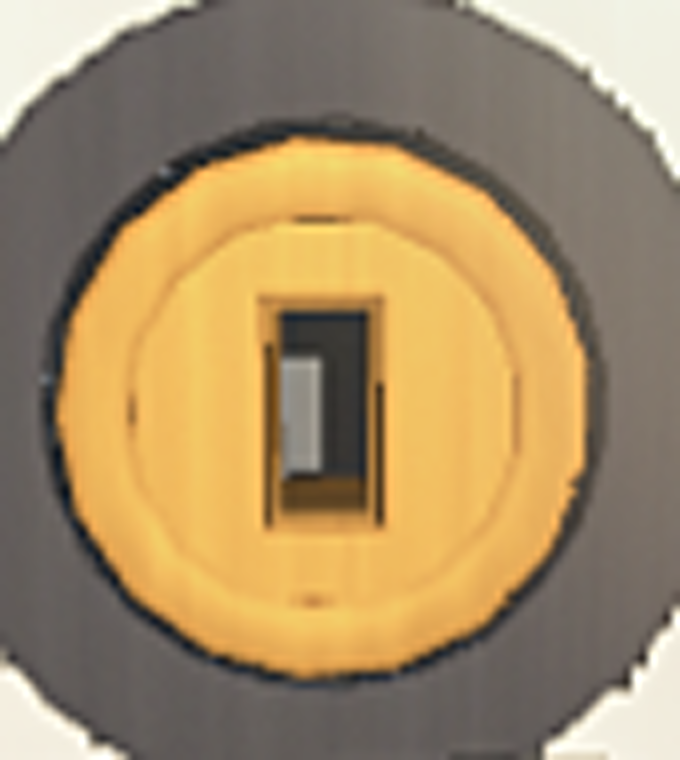

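Call:
step_arm:
  motion:
    - [0.005,0.03,0,0,-0.003]
    - [0.005,0.0505,0,0,-0.003]
    - [0.005,0.0505,0,0.025,-0.003]
    - [0.005,0.0505,0,0.05,-0.003]
    - [0.005,0.0505,0,0.05,-0.003]

```text
time_s: 9.6
tcp_pos: [0.661, -0.1183, 0.1679]
eef_rot: [179.8, -0.0, -91.5]
contact_force: [-0.4, 0.5, -0.4]
gripper_width: 0.0141
```

Run:
```python
from h import *
c=capture("wrist"); save(c,"w7.png",(180,120,380,300),4); c=capture("side"); save(c,"s7.png",(200,140,310,230),6)
mv([.6629,-.118,.138],-91.35)
```

```text
d [-0.     -0.0001  0.0328] roll -0.0009 from [ 0.6628 -0.118   0.1708] -91.400485181917
```

View pics/w7.png

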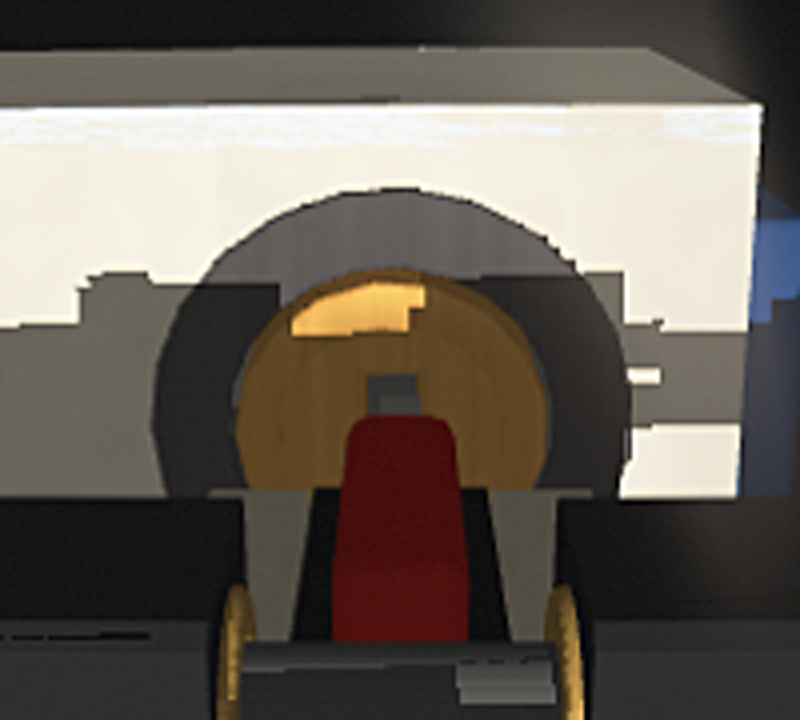

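View pics/s7.png

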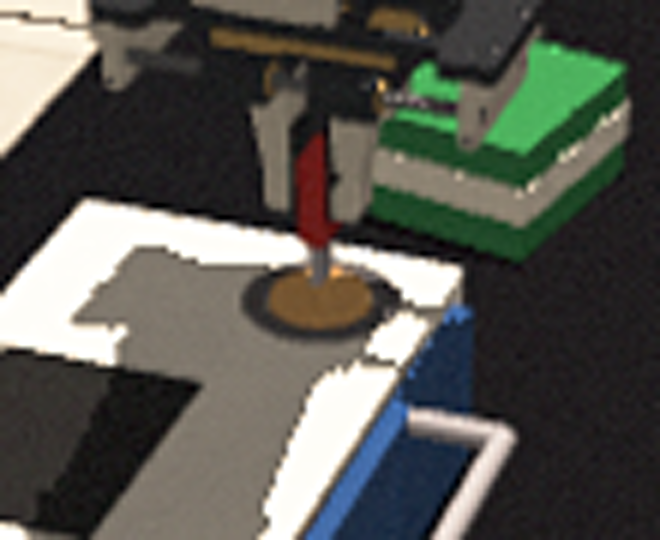

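Run:
```python
from h import *
c=capture("wrist"); save(c,"w8.png",(230,160,330,240),8)
mv([.6629,-.118,.138],-91.35)
```

```text
d [0.0002 0.0003 0.0333] roll -0.0007 from [ 0.6631 -0.1178  0.1713] -91.38894677179843
```

View pics/w8.png

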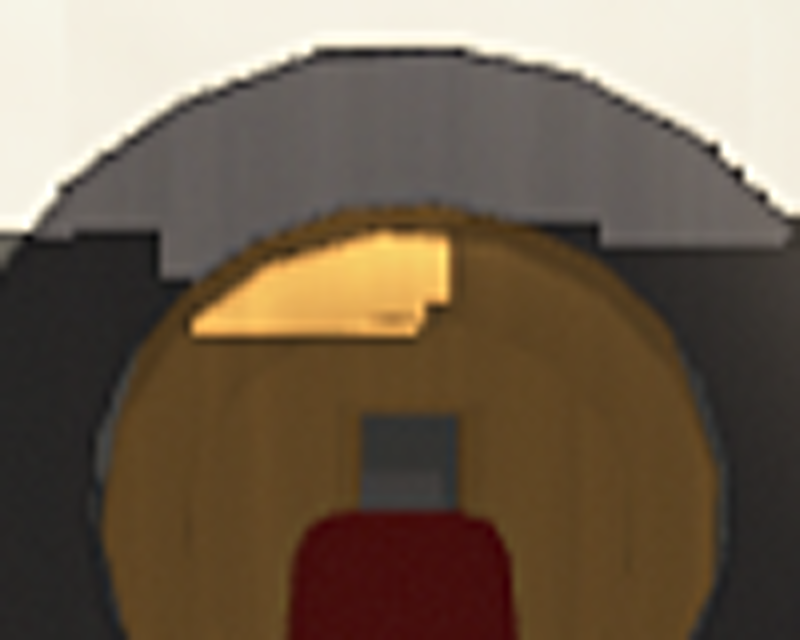

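Run:
```python
from h import *
c=capture("wrist"); t=r.get_state()["tcp_pos"]; print(t)
y=np.radians(-91.4); X=np.array([np.cos(y),np.sin(y)]); Y=np.array([np.sin(y),-np.cos(y)])
for n,p,z,o in (("slot far edge L",(230+358/8,160+413/8),.104,.0107),("slot far R",(230+460/8,160+413/8),.104,.0107),("tip far edge",(230+402/8,160+467/8),t[2]-.058,.0065),("bow far bottom",(230+403/8,160+511/8),t[2]-.034,.014)):
    w=world(c,*p,z=z); d=w[:2]-t[:2]; print(n,d@X-o,d@Y)
```

```text
[ 0.6632 -0.1177  0.1715]
slot far edge L -0.002257688606744593 -0.0026382698122594393
slot far R -0.0022452642948212337 0.0052655677540655406
tip far edge 0.0007878741236619809 0.0007767424984013632
bow far bottom -0.001532232525268554 0.0008445112601815834
```

Call:
step_arm:
  motion:
    - [0.005,-0.0005,0.0005,0.005,0]
    - [0.005,-0.0005,0.0005,0.012,0]
    - [0.005,-0.0005,0.0005,0.018,0]
    - [0.005,-0.0005,0.0005,0.018,0]

```text
time_s: 10.3
tcp_pos: [0.6615, -0.1168, 0.1512]
eef_rot: [179.9, -0.0, -91.4]
contact_force: [0.6, -0.3, -0.7]
gripper_width: 0.0135
```

Call:
step_arm:
  motion:
    - [0.005,0,0,0.005,0]
    - [0.005,0,0,0.01,0]
    - [0.005,0,0,0.014,0]
    - [0.005,0,0,0.017,0]
    - [0.005,0,0,0.017,0]

```text
time_s: 10.92
tcp_pos: [0.662, -0.1169, 0.1381]
eef_rot: [-179.9, -0.0, -91.3]
contact_force: [-8.3, 4.4, 19.1]
gripper_width: 0.0139
```

Run:
```python
from h import *
s=r.get_state(); print(s["tcp_pos"],s["contact_force"],s["joints"])
```

```text
[ 0.662  -0.1169  0.1381] [-8.2682  4.4429 19.1222] [  6.5893  24.7613  -7.5905   0.0606 -57.5768  -7.9425]
```

Call:
step_arm:
  motion:
    - [0.005,-0.0004,0.0006,-0.001,0]
    - [0.005,-0.0004,0.0006,-0.001,0.13]
    - [0.005,-0.0004,0.0006,-0.001,0.28]
    - [0.005,-0.0004,0.0006,-0.001,0.43]
    - [0.005,-0.0004,0.0006,-0.001,0.58]
  newtons: 50

```text
time_s: 11.55
tcp_pos: [0.6627, -0.1168, 0.1382]
eef_rot: [-179.8, 0.1, -124.8]
contact_force: [-0.7, 0.0, 8.1]
gripper_width: 0.0137
```

Run:
```python
from h import *
s=r.get_state(); print(s["tcp_pos"],s["eef_rot"],s["contact_force"],s["moment"])
```

```text
[ 0.6627 -0.1168  0.1382] [-179.8032    0.0736 -124.8361] [-0.6969  0.023   8.0842] [-0.131   0.3686  0.0659]
```

Call:
step_arm:
  motion:
    - [0.005,0,0,0,0.16]
    - [0.005,0,0,0,0.32]
    - [0.005,0,0,0,0.48]
    - [0.005,0,0,0,0.64]
    - [0.005,0,0,0,0.76]

```text
time_s: 12.18
tcp_pos: [0.6633, -0.1175, 0.1383]
eef_rot: [-179.8, 0.2, -168.4]
contact_force: [1.4, -3.7, 6.8]
gripper_width: 0.014
```

Call:
step_arm:
  motion:
    - [0.005,0,0,0,0]
    - [0.005,0,0,0,0]
    - [0.005,0,0,0,0]

```text
time_s: 12.55
tcp_pos: [0.6633, -0.1174, 0.1383]
eef_rot: [-179.9, 0.2, -168.1]
contact_force: [1.3, -3.8, 7.1]
gripper_width: 0.0137
```

Run:
```python
from h import *
s=r.get_state(); print(s["tcp_pos"],s["eef_rot"],s["contact_force"],s["moment"])
c=capture("wrist"); save(c,"w9.png",None,1.4)
c=capture("side"); save(c,"s9.png",(180,120,320,300),4)
```

```text
[ 0.6633 -0.1174  0.1383] [-179.8568    0.2323 -168.1109] [ 1.2823 -3.7891  7.0517] [-1.2394 -0.3851 -0.0024]
```

View pics/w9.png

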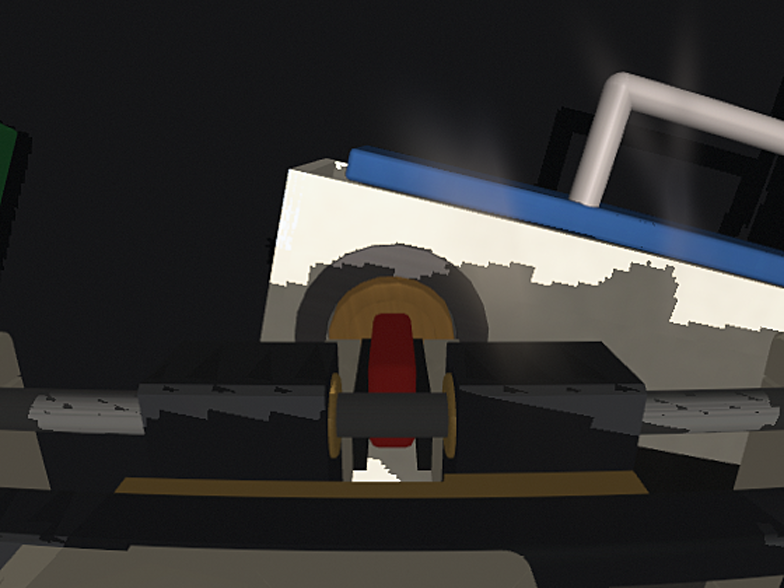

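View pics/s9.png

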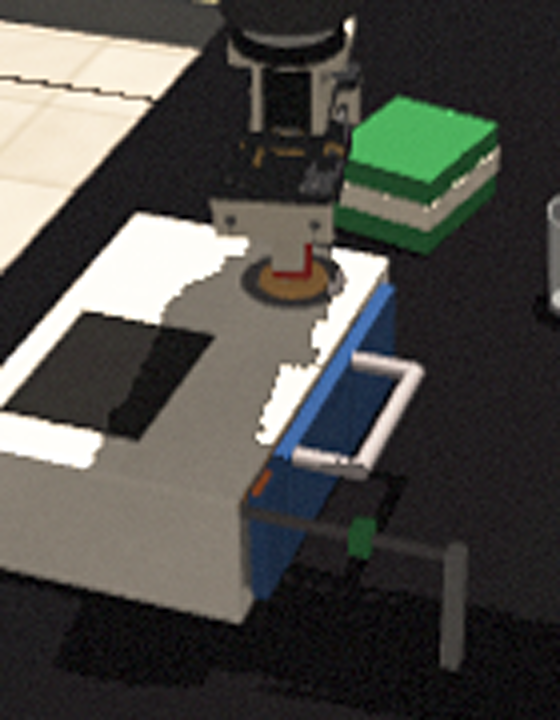

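The key is turned about 75–77° and its underside sits on the brass. Now I'll release it and lift off.

Call:
step_arm:
  motion:
    - [0.045,0,0,0,0]
    - [0.045,0,0,0,0]
    - [0.045,0,0,0,0]
    - [0.045,0,0,0,0]

```text
time_s: 13.15
tcp_pos: [0.6612, -0.1164, 0.1358]
eef_rot: [180.0, -0.0, -168.1]
contact_force: [0.5, -0.2, 0.7]
gripper_width: 0.0438
```

Call:
step_arm:
  motion:
    - [0.045,0,0,-0.02,0]
    - [0.045,0,0,-0.05,0]
    - [0.045,0,0,-0.08,0]
    - [0.045,0,0,-0.09,0]

```text
time_s: 13.65
tcp_pos: [0.6622, -0.1164, 0.2282]
eef_rot: [-180.0, 0.2, -168.1]
contact_force: [0.4, 0.5, -0.4]
gripper_width: 0.0452
```

Run:
```python
from h import *
c=capture("wrist"); save(c,"w10.png",None,1.4)
print([(d["location"],d["p"]) for d in spotter.tip_of("wrist","key_grip")])
mv([.60,.0,.23],-91.35)
```

```text
[([0.6638, -0.1179, 0.1286], 0.7)]
d [ 0.0365  0.1266 -0.0031] roll -1.3404 from [ 0.6618 -0.1164  0.227 ] -168.1494328593193
```

View pics/w10.png

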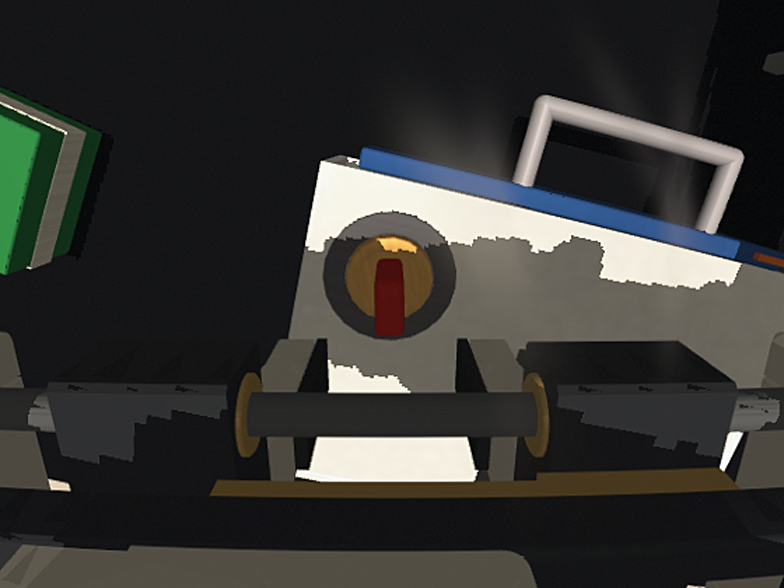

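The key is seated at (388,297), and its point reads z=0.1286. Next I'll view the handle, pointer and collar from the +y side.

Run:
```python
from h import *
mv([.565,.17,.25],-91.35)
```

```text
d [ 0.0359  0.3002 -0.0231] roll -1.3404 from [ 0.6618 -0.1164  0.227 ] -168.1494328593193
```

Call:
step_arm:
  motion:
    - [0.045,0.004,0.038,-0.005,-0.17]
    - [0.045,0.008,0.076,-0.01,-0.34]
    - [0.045,0.013,0.113,-0.015,-0.51]
    - [0.045,0.018,0.15,-0.02,-0.68]
    - [0.045,0.022,0.19,-0.023,-0.85]

```text
time_s: 14.38
tcp_pos: [0.5998, 0.0659, 0.2477]
eef_rot: [179.9, -0.1, -119.2]
contact_force: [-0.9, 0.4, 0.3]
gripper_width: 0.045
```

Run:
```python
from h import *
mv([.565,.17,.25],-91.35)
```

```text
d [-0.074   0.0811 -0.0023] roll -0.4852 from [0.5998 0.0659 0.2477] -119.15119707078163
```

Call:
step_arm:
  motion:
    - [0.045,-0.025,0.027,-0.001,-0.165]
    - [0.045,-0.05,0.054,-0.002,-0.33]
    - [0.045,-0.074,0.081,-0.002,-0.485]
    - [0.045,-0.074,0.081,-0.002,-0.485]
    - [0.045,-0.074,0.081,-0.002,-0.485]

```text
time_s: 15.0
tcp_pos: [0.5663, 0.1691, 0.25]
eef_rot: [179.9, -0.1, -91.7]
contact_force: [0.1, -0.0, -0.1]
gripper_width: 0.0451
```

Run:
```python
from h import *
c=capture("wrist"); save(c,"w11.png",None,1.4)
for l in ["pointer","mark","handle","drawer"]: print(l,[(d["location"],d["p"]) for d in spotter.tip_of("wrist",l)])
mv([.552,.003,.15],-91.35)
```

```text
pointer [([0.6091, 0.1073, 0.0959], 0.62)]
mark [([0.5355, 0.1253, 0.0978], 0.62)]
handle []
drawer []
d [0.1658 0.0098 0.1009] roll -0.007 from [0.5669 0.1685 0.2508] -91.75134797733321
```

View pics/w11.png

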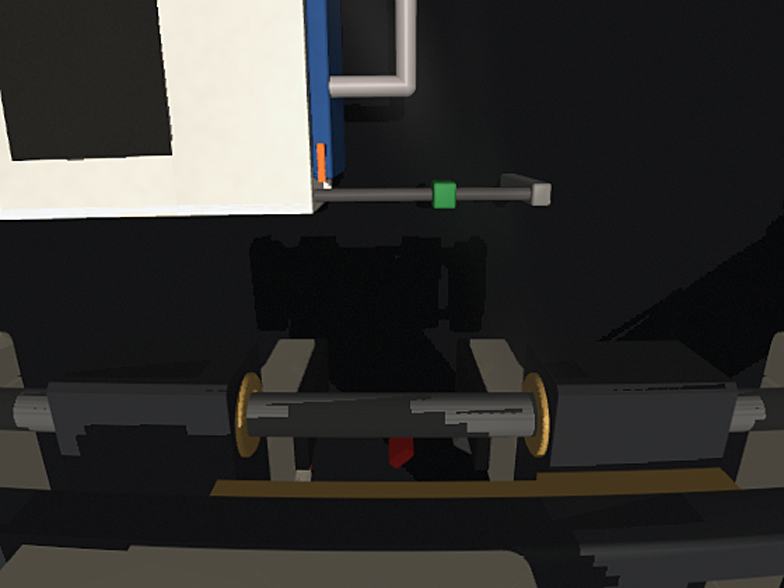

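In the picture the orange pointer is at (322,163), its outer end at (322,182); the collar is at (444,194) and the near handle corner at (405,88).

Run:
```python
from h import *
c=capture("wrist"); im=c["image"].astype(int)
save(c,"w12c.png",(210,90,350,160),5)
q=np.array([.6081,-.0171]); a=np.radians(-1.352); R=np.array([[np.cos(a),np.sin(a)],[-np.sin(a),np.cos(a)]])
def uf(w): return np.r_[R@(w[:2]-q),w[2]]
mo=(im[...,0]>180)&(im[...,2]<70)&(im[...,1]<160)&(im[...,1]>50); mo[200:]=0
mg=(im[...,1]-im[...,0]>40)&(im[...,1]-im[...,2]>30); mg[200:]=0
for n,m in (("or",mo),("gr",mg)):
    k,l,s,ce=cv2.connectedComponentsWithStats(m.astype(np.uint8)); i=1+np.argmax(s[1:,4]); x,y,w,h,A=s[i]; print(n,x,y,w,h,A,ce[i])
    vs,us=np.where(l==i); P=np.array([uf(world(c,u,v)) for u,v in zip(us,vs)]); print(" z med",np.median(P[:,2])," mean",P.mean(0),"pct x",np.percentile(P[:,0],[2,50,98]),"y",np.percentile(P[:,1],[2,50,98]))
# pointer tip / collar on assumed heights
print("deck front-left corner",uf(world(c,313/1.4,205/1.4,z=.1)))
for u,v,z in((405,92,.085),(405,5,.085)): print("handle",uf(world(c,u/1.4,v/1.4,z=z)),world(c,u/1.4,v/1.4,z=z))
```

```text
or 227 103 7 28 129 [230.2016 116.031 ]
 z med 0.09604141947866762  mean [-0.0062  0.1217  0.0981] pct x [-0.0075 -0.0059 -0.0039] y [0.1119 0.1217 0.1324]
gr 310 130 17 20 308 [317.7013 139.513 ]
 z med 0.09518329571413928  mean [-0.0781  0.1415  0.0959] pct x [-0.0847 -0.0783 -0.0718] y [0.1341 0.1413 0.1495]
deck front-left corner [0.0001 0.1462 0.1   ]
handle [-0.0546  0.082   0.085 ] [0.5554 0.0661 0.085 ]
handle [-0.0547  0.0345  0.085 ] [0.5543 0.0187 0.085 ]
```

View pics/w12c.png

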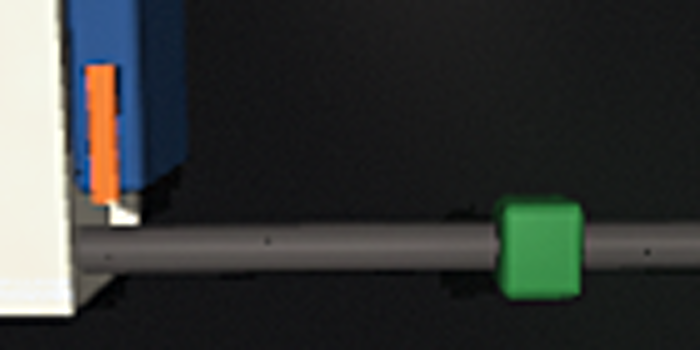

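Run:
```python
from h import *
mv([.5535,.003,.14],-91.35)
```

```text
d [0.1659 0.0083 0.1109] roll -0.0068 from [0.5669 0.1686 0.2509] -91.73959295076968
```

Call:
step_arm:
  motion:
    - [0.032,0.042,0.002,0.028,-0.007]
    - [0.032,0.084,0.004,0.056,-0.007]
    - [0.032,0.126,0.006,0.084,-0.007]
    - [0.032,0.166,0.008,0.11,-0.007]
    - [0.032,0.166,0.008,0.11,-0.007]

```text
time_s: 15.92
tcp_pos: [0.552, 0.0006, 0.1389]
eef_rot: [179.8, -0.1, -91.5]
contact_force: [1.1, -0.3, 0.4]
gripper_width: 0.0317
```

Run:
```python
from h import *
capture("top");c=capture("wrist"); save(c,"w13.png",None,1.4)
c=capture("side"); save(c,"s13.png",(200,150,320,280),5)
mv([.5535,.003,.085],-91.35)
```

```text
d [0.0006 0.0011 0.0566] roll 0.001 from [0.5545 0.0035 0.1416] -91.2923834491889
```

View pics/w13.png

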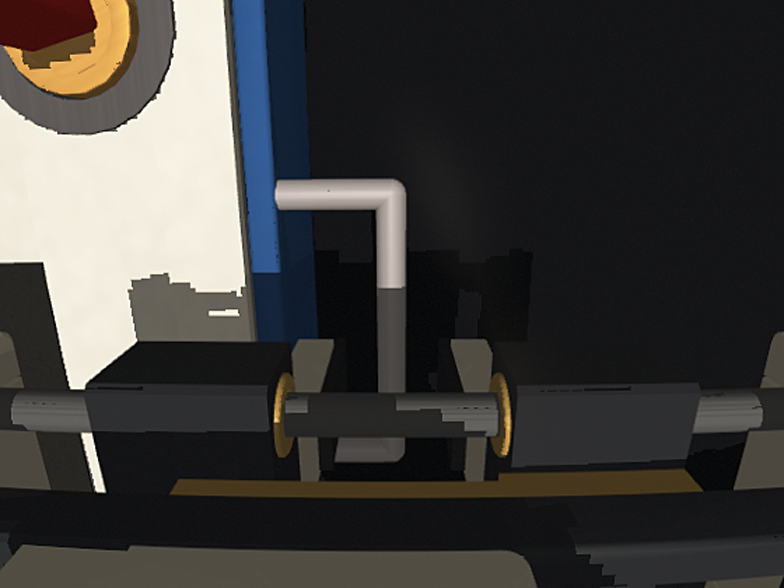

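View pics/s13.png

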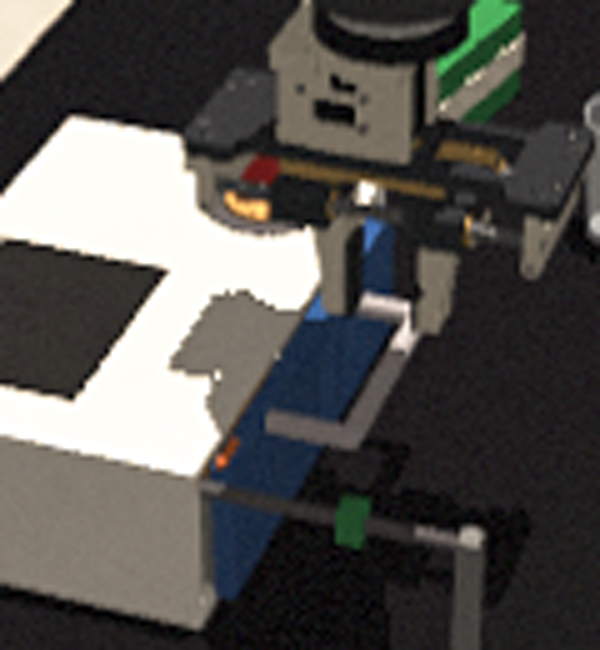

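The bar, at column 391, is centred between the fingers. Descending.

Call:
step_arm:
  motion:
    - [0.032,0,0.001,0.025,0]
    - [0.032,0,0.001,0.045,0]
    - [0.032,0,0.001,0.056,0]
    - [0.032,0,0.001,0.056,0]

```text
time_s: 16.58
tcp_pos: [0.553, 0.0041, 0.085]
eef_rot: [180.0, -0.0, -91.2]
contact_force: [-0.1, 0.0, -0.2]
gripper_width: 0.0319
```

Call:
step_arm:
  motion:
    - [0.004,0,0,0,0]
    - [0.004,0,0,0,0]
    - [0.004,0,0,0,0]
    - [0.004,0,0,0,0]
  newtons: 50

```text
time_s: 17.08
tcp_pos: [0.5536, 0.0037, 0.0857]
eef_rot: [-179.9, 0.0, -91.3]
contact_force: [0.6, -0.0, 2.7]
gripper_width: 0.0104
```

Run:
```python
from h import *
s=r.get_state(); print(s)
p=s["tcp_pos"]; a=np.radians(-1.352)
mv(p-[.0723*np.cos(a),.0723*np.sin(a),0],-91.35)
```

```text
{'time_s': 17.075, 'joints': array([ 20.662 ,  18.2544, -26.3246,   0.0221, -45.3259, -21.9284]), 'qd': array([ 0.0012, -0.0844, -0.0929,  0.06  ,  0.0116, -0.0275]), 'joint_torque': array([ -0.1587, -46.2933,  20.553 ,   4.7579,  -0.3274,   0.0044]), 'tcp_pos': array([0.5536, 0.0037, 0.0857]), 'eef_rot': array([-179.9059,    0.0209,  -91.2509]), 'contact_force': array([ 0.6076, -0.0324,  2.7329]), 'moment': array([ 0.1668, -0.2173, -0.0568]), 'gripper_width': 0.010435346328581542}
d [-0.0001  0.0723 -0.0001] roll 0.0017 from [0.5536 0.0037 0.0857] -91.25086312589079
```

Call:
step_arm:
  motion:
    - [0.004,0,0.008,0,0]
    - [0.004,0,0.018,0,0]
    - [0.004,0,0.03,0,0]
    - [0.004,0,0.042,0,0]
    - [0.004,0,0.052,0,0]

```text
time_s: 17.7
tcp_pos: [0.5024, 0.0048, 0.0857]
eef_rot: [-179.8, 0.0, -91.2]
contact_force: [8.1, -2.6, -3.6]
gripper_width: 0.0104
```

Call:
step_arm:
  motion:
    - [0.004,0,0.009,0,0]
    - [0.004,0,0.016,0,0]
    - [0.004,0,0.02,0,0]
    - [0.004,0,0.02,0,0]
    - [0.004,0,0.02,0,0]

```text
time_s: 18.32
tcp_pos: [0.4827, 0.0052, 0.0857]
eef_rot: [-179.8, 0.0, -91.2]
contact_force: [8.4, -3.3, -2.5]
gripper_width: 0.0107
```

Run:
```python
from h import *
s=r.get_state(); print(s["tcp_pos"],s["contact_force"],s["gripper_width"])
t=capture("top"); save(t,"t14.png",(215,110,345,250),5)
c=capture("side"); save(c,"s14.png",(200,150,320,290),5)
for n in("top","side"):
  for l in ("pointer","mark","key_grip"): print(n,l,[(np.round(d["location"],4),round(d["p"],2)) for d in spotter.tip_of(n,l)])
print(r.get_state()["tcp_pos"])
```

```text
[0.4827 0.0052 0.0857] [ 8.3782 -3.3116 -2.5425] 0.010738049887022193
top pointer []
top mark []
top key_grip [(array([ 0.6618, -0.1149,  0.1325]), 0.61), (array([0.3863, 0.3517, 0.0345]), 0.59), (array([0.5658, 0.3338, 0.0393]), 0.45), (array([ 0.5367, -0.0153,  0.001 ]), 0.4)]
side pointer [(array([0.5374, 0.113 , 0.0895]), 0.71)]
side mark [(array([0.5376, 0.1286, 0.0952]), 0.6)]
side key_grip [(array([ 0.6652, -0.1188,  0.1222]), 0.73), (array([0.5635, 0.3411, 0.0354]), 0.55), (array([0.3867, 0.3481, 0.0358]), 0.45)]
[0.4828 0.0052 0.0857]
```

View pics/t14.png

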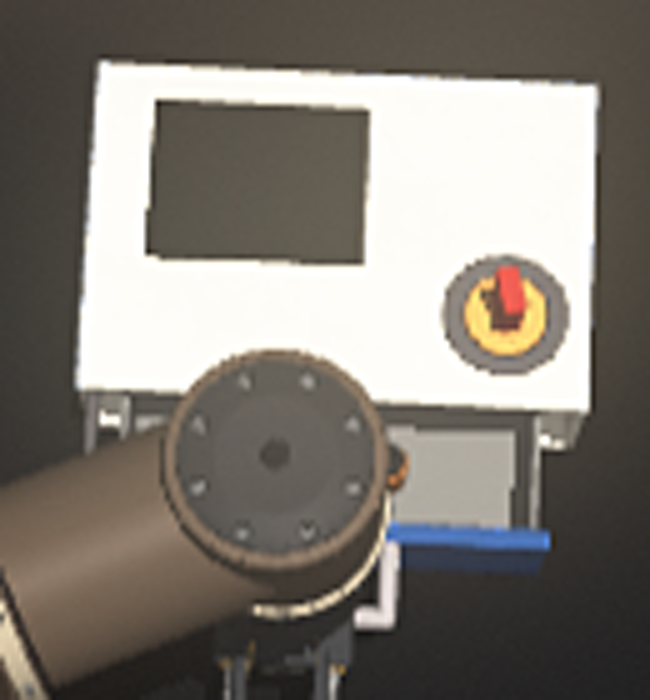

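View pics/s14.png

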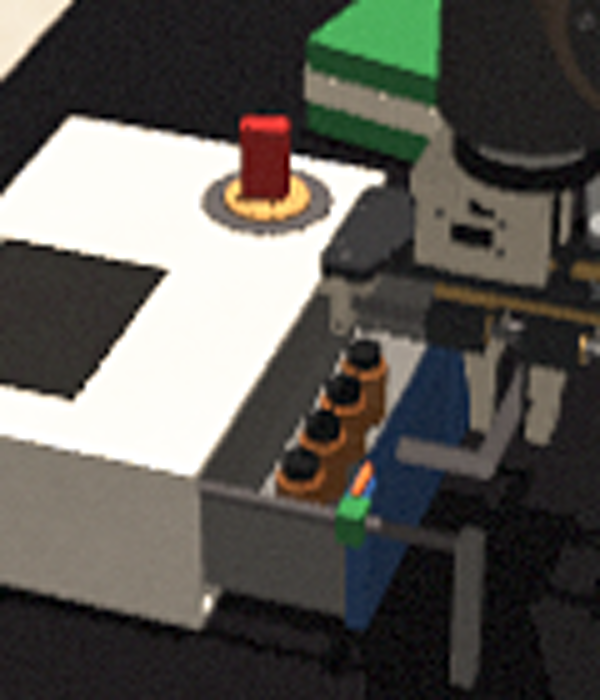

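Run:
```python
from h import *
c=capture("side"); im=c["image"].astype(int)
q=np.array([.6081,-.0171]); a=np.radians(-1.352); R=np.array([[np.cos(a),np.sin(a)],[-np.sin(a),np.cos(a)]])
hs=cv2.cvtColor(c["image"],cv2.COLOR_RGB2HSV)
reg=np.zeros(im.shape[:2],bool); reg[235:262,260:282]=1
for n,m,z in (("or",(im[...,0]-im[...,2]>70)&(im[...,0]-im[...,1]>50),.098),("gr",(im[...,1]-im[...,0]>30)&(im[...,1]>110),.095)):
    vs,us=np.where(m&reg)
    print(n,len(us),us.mean(),vs.mean()); P=np.array([world(c,u,v,z=z) for u,v in zip(us,vs)])
    U=(R@(P[:,:2]-q).T).T; print(" unit mean",U.mean(0),"x",U[:,0].min(),U[:,0].max(),"y",U[:,1].min(),U[:,1].max())
print([ (d["location"],d["p"]) for l in("beaker_mid","amber_bottle_mid","carton_mid") for d in spotter.tip_of("side",l)[:1]])
s=r.get_state(); print(s["tcp_pos"],s["contact_force"],s["qd"],s["time_s"])
```

```text
or 35 267.2857142857143 242.94285714285715
 unit mean [-0.0608  0.1153] x -0.07780987936404477 -0.03566625224141539 y 0.0880454005953479 0.13645216431222673
gr 25 270.28 250.92
 unit mean [-0.0767  0.1391] x -0.08306820529290206 -0.07036640827958385 y 0.12988747453337687 0.14766498600147682
[([0.4849, -0.3027, 0.0429], 0.56), ([0.6712, 0.3778, 0.0519], 0.76), ([0.6594, -0.4193, 0.0339], 0.6)]
[0.4828 0.0052 0.0858] [ 5.6596 -3.695  -1.0926] [-0.0602  0.0284  0.0146  0.1001  0.0573 -0.0295] 18.925
```

Run:
```python
from h import *
c=capture("side"); save(c,"s15.png",(255,230,295,270),15); im=c["image"].astype(int)
q=np.array([.6081,-.0171]); a=np.radians(-1.352); R=np.array([[np.cos(a),np.sin(a)],[-np.sin(a),np.cos(a)]])
m=(im[...,0]>160)&(im[...,0]-im[...,2]>90); m[:,:269]=0; m[:238]=0;m[252:]=0;m[:,278:]=0
vs,us=np.where(m); print(list(zip(us,vs)))
P=np.array([world(c,u,v,z=.098) for u,v in zip(us,vs)]); U=(R@(P[:,:2]-q).T).T; print(U.mean(0),U.min(0),U.max(0))
# predicted pixel of the pointer tip/collar
for x in(-.0783,-.0713,-.0853):
  w=q+R.T@np.array([x,.122]); print(x,proj(c,[w[0],w[1],.098]))
```

```text
[(np.int64(272), np.int64(243)), (np.int64(273), np.int64(243)), (np.int64(272), np.int64(244)), (np.int64(273), np.int64(244)), (np.int64(272), np.int64(245)), (np.int64(273), np.int64(245)), (np.int64(271), np.int64(246)), (np.int64(272), np.int64(246)), (np.int64(271), np.int64(247)), (np.int64(272), np.int64(247)), (np.int64(270), np.int64(248)), (np.int64(271), np.int64(248))]
[-0.0747  0.1214] [-0.077  0.111] [-0.0719  0.1322]
-0.0783 [[273.1517 245.9425]]
-0.0713 [[270.4416 245.3618]]
-0.0853 [[275.8697 246.5248]]
```

View pics/s15.png

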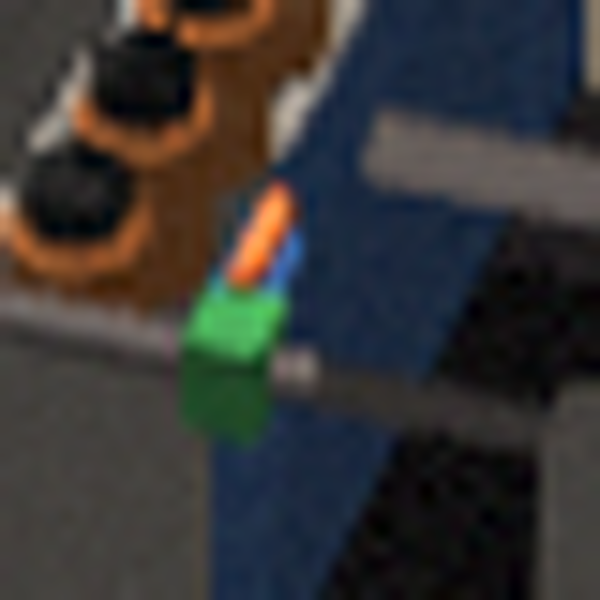

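Both estimates say 1.5–2 mm more outward, so I'll nudge it 1.5 mm.

Call:
step_arm:
  motion:
    - [0.004,0,0.001,0,0]
    - [0.004,0,0.0015,0,0]
    - [0.004,0,0.0015,0,0]
    - [0.004,0,0.0015,0,0]
    - [0.004,0,0.0015,0,0]

```text
time_s: 19.6
tcp_pos: [0.4814, 0.0053, 0.0857]
eef_rot: [-179.8, 0.0, -91.2]
contact_force: [8.1, -3.8, -2.0]
gripper_width: 0.0104
```

Run:
```python
from h import *
c=capture("side"); save(c,"s16.png",(225,150,295,270),6); im=c["image"].astype(int)
q=np.array([.6081,-.0171]); a=np.radians(-1.352); R=np.array([[np.cos(a),np.sin(a)],[-np.sin(a),np.cos(a)]])
m=(im[...,0]>160)&(im[...,0]-im[...,2]>90); m[:,:269]=0; m[:238]=0;m[252:]=0;m[:,278:]=0
g=(im[...,1]-im[...,0]>30)&(im[...,1]>110); g[:235]=0;g[262:]=0;g[:,:260]=0;g[:,282:]=0
for m,z in((m,.098),(g,.095)):
  vs,us=np.where(m); P=np.array([world(c,u,v,z=z) for u,v in zip(us,vs)]); U=(R@(P[:,:2]-q).T).T; print(U.mean(0))
print([ (l,d["location"]) for l in("pointer","mark") for d in spotter.tip_of("side",l)[:1]])
s=r.get_state(); print(s["tcp_pos"],s["contact_force"],s["gripper_width"],s["time_s"])
```

```text
[-0.0762  0.1208]
[-0.0768  0.1384]
[('pointer', [0.533, 0.112, 0.0926]), ('mark', [0.537, 0.1276, 0.0939])]
[0.4814 0.0053 0.0857] [ 7.5186 -4.1475 -1.9495] 0.010339386034100874 19.75
```

View pics/s16.png

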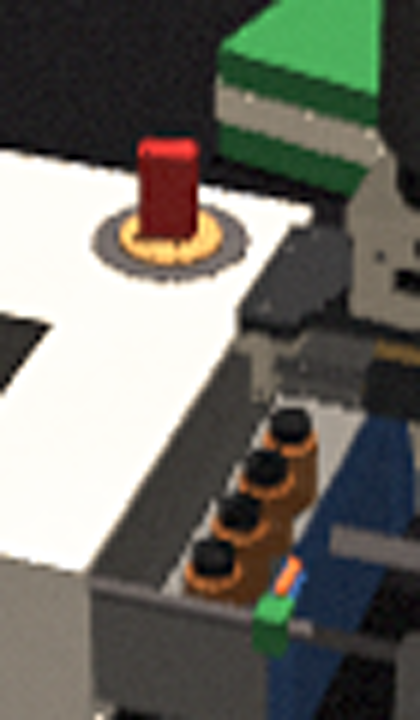

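The pointer at (290,575 in the crop) is level with the collar at (272,620), within about 1 mm. The key stands upright and seated, and the drawer is held at about 8 N. Handing in.

Run:
```python
from h import *
print(workorder.close_job())
```

```text
the job is handed in; nothing more can be done
None
```

I put the red key in the brass lock, turned it clockwise to its stop, and pulled the drawer out about 72 mm. I handed the job in at about 19.8 s with the gripper still holding the drawer.

**Key:** I took the largest of the three red keys, the one standing in the rest. It went fully down with about 19 N of downward push. I turned the tool about 77°, against a 75° stop. After release it stood upright, with `key_grip` at z = 0.1286 m (0.128 m expected). I did not measure the lock angle directly.

**Drawer:** My last pixel measurement put the pointer 0.6 mm from the collar middle. The network's points put it about 4 mm from the middle, so the two disagree, but both are inside 7 mm. The measured pull was about 8 N and the tool was not moving.

**Collar and bystanders:** The collar's last reading was within about 2 mm of my first one. In the side picture taken just before the final 1.5 mm nudge, the beaker, amber bottle and green carton were within a few mm of where they started.

**Not confirmed:** The gripper reads 10.4 mm on the 12 mm bar. The top camera found neither the pointer nor the collar in its last picture, because the arm was in the way.

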